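# Start the resin curing box with its sunken start key

## Robot

A 7-joint arm with a two-finger parallel gripper is mounted at the origin on the work surface. World frame = base frame: x ahead of the robot, y to its left, z up, the work surface at z = 0. Lengths are in m, angles in rad, forces in N, time in s.
With the tool pointing down it reaches from about 0.4 to 0.85 m from the base axis. Payload 10.4 kg.
Tool frame: the origin (TCP) lies between the finger pads; the fingertips stand tcp_to_tips ahead of it and the grasp point (between the pads) lies 8 mm behind it (tcp_to_tips is the distance from the TCP to the fingertips, in m); z points along the fingers, y is the line along which they close (so a half turn about z gives the same grasp; the last joint's range is limited). The gripper opens to 85 mm and grips with 20 to 120 N. Pads are 22 mm wide; open, the fingers measure 114 mm over their backs; the gripper's body (76 mm by 85 mm) begins 54 mm behind the grasp point. The pads swing forward as they close: fully open they stand 13 mm farther back than shut.
Start: joints at [1.251, 0.332, -0.065, 1.46, 0.022, 1.35, -0.088], TCP at [0.183, -0.598, 0.242] pointing down, gripper open.
Joint ranges: [-2.6, 2.6], [-0.5, 2.12], [-1.47, 1.34], [0.16, 2.42], [-1.27, 4.41], [0.06, 2.06], [-2.6, 2.6]. Speed limits (rad/s): [2.22, 2.22, 2.79, 2.79, 3.14, 3.14, 3.14].

## Interface

Orientations are given as a unit quaternion [x, y, z, w].
In Python, from workcell import * gives the robot as it stands.
- The arm moves only by the tool apply_moves, never from a script. Its argument "rows" is a list of rows, each an object of numbers: "x", "y", "z": the shift along the tool's x, y, z in mm; "ax", "ay", "az": the turn, a rotation vector about the tool's x, y, z in degrees; "gripper": the closure, from 0 (fully open) to 1 (shut). A call has 1 to 5 rows; each row shifts and turns the commanded pose from where the row before left it, along the tool's axes as they then stand; what a row does not reach is not made up. A row lasts 1/12 s, in which the tool goes at most 41.7 mm and 7.16 degrees, less where a joint would pass 70% of its speed; a pose out of reach is approached as far as the arm can. A call with a gripper value outside its range is refused whole. The fingers move at their own pace and stop on an object; "newtons" is the grip in N (left out, the last holds). Time passes only in rows, so rows that do not move let the fingers close. It gives the time, the measured TCP pose, the force, the opening and the grip force at its end, in the units of the state.
- get_obs(): the state, without advancing time (a new reading comes with each control period).
- camera(name): name is "scene" or "top" or "wrist"; returns a dict with "color" (420x560x3 uint8, red, green, blue), "fov_y" (degrees; the focal length in pixels is half the picture's height over the tangent of half this angle, whatever the lens; pixels are square), "cx", "cy" (the principal point, pixels), "rvec" (rotation vector, rad) and "tvec" (3), from world to camera coordinates, as OpenCV has them. Camera axes: x right, y down, z forward; pixel columns grow to the right and rows downward; lengths in m; the calibration is good to about 2 mm. The wrist camera is an equidistant fisheye: a pixel r from the principal point sees the ray r / f radians off the axis. A picture is of the moment at which its call begins. There is no depth.
- hand_in(): hands the job in; it is judged then, once.
The state is a dict: "clock": time; "joint_pos": joint angles; "joint_velocities": joint speeds; "tau": joint torques, N m; "position": TCP position; "ee_rot": TCP orientation; "ft_force": force on the tool from outside, world axes, zero at the start; "torque": the same for the moment, N m; "grip_width": opening from 0.0 (shut) to 1.0 (fully open); "grasp_force": force on a finger pad.
Only numpy, scipy, OpenCV 4.12 (cv2) and the standard library are available. Lean on these libraries where they do the work, as an engineer would, in place of code of your own. Each camera call takes 0.05 s, during which the arm holds its last target. There are 200 camera calls.

## Task

Start a cure of the printed ship parts: push the curing box's open lid gently down until it is fully shut, and only then reach a fingertip into the round well on the box's control deck and hold the sunken green start key fully down for a good second, then let it spring back and draw clear. Do it all by touch: pick up or shove nothing, do not press the red stop button, and leave the parts inside and everything else on the bench where they stand.

Things in the scene. Friction and masses are not known exactly. Their poses are not given: they have to be found in the camera images.
- curing_box: grey resin curing box, loose on rubber feet, 2.3 to 3.4 kg, 275 (x) x 250 (y) x 106 mm high without its lid; origin at the centre of its underside. Its -x side is the front. The front 85 mm (x -137 to -52 mm) is a level control deck, 106 mm high, with the start well and the stop button; behind it is the chamber with a turntable (24 mm high) and two printed parts, under the lid.
- lid (a joint): lid angle, rad: 0 fully shut, grows as it opens; starts at 0.6 to 1.1. The stiff hinge keeps any angle; 1 to 5 N down on the outer face near the free edge closes it. A flat frame, 185 mm from hinge to free edge, 250 mm wide, 12 mm thick, amber window in the middle, black pull lip 100 mm wide standing 10 mm out from the free edge. Shut, its top is 118.5 mm above the bench.
- lid_hinge (a point): middle of the lid's hinge line, at the back of the box, on the plane of the lid's underside, 106.5 mm above the bench. The line runs along the box's y axis; the point's axes turn with the lid (shut: as the box's; its -x points to the free edge, its z out of the outer face).
- lid_edge (a point): middle of the lid's free edge, on its outer (upper) face: 185 mm from the hinge line along the lid and 12 mm above the plane of the underside; moves with the lid
- start_key (a joint): travel of the green start key, m: 0 released, 0.006 fully down. Moves straight down; its spring pushes back with 1 N at first and 4 N when fully down, and brings it back up when let go.
- start_top (a point): centre of the top of the green start key, a flat round key 26 mm across at the bottom of the start well; released, it lies 20 mm below the deck (86 mm above the bench). Moves with the key.
- well_mouth (a point): centre of the mouth of the start well at deck level, 106 mm above the bench: a round hole 44 mm across with a silver rim and vertical walls, 32 mm deep, with the start key standing up from the middle of its floor. At 97 mm to the front of the box's centre and 60 mm to its +y side.
- stop_key (a joint): travel of the red stop button, m: 0 released, 0.004 fully down; must not be pressed
- stop_top (a point): centre of the top of the red mushroom stop button, 32 mm across, that stands 17 mm above the deck on a yellow disc, 135 mm from the start key to the box's -y side
- hull_part: beige printed ship's hull, 85 mm long, 26 mm wide, 24 mm high, loose on the turntable in the chamber; origin under its middle
- deckhouse_part: beige printed deckhouse, 34 x 26 x 31 mm high, loose on the turntable in the chamber; origin under its middle
- glue_bottle: white glue bottle with a red nozzle, 44 mm across, 126 mm tall, beside the box on its -y side; origin at the centre of its foot
- paint_pot_a: small glass paint pot with a blue cap, 36 mm across, 45 mm tall, beside the box on its +y side; origin at the centre of its foot
- paint_pot_b: small glass paint pot with a red cap, 36 mm across, 45 mm tall, beside the box on its +y side; origin at the centre of its foot
- hobby_knife: metal hobby knife lying on the mat in front of the box, about 150 mm long and 12 mm thick; origin under its middle
- sanding_block: cork sanding block lying on the mat to the box's +y side, 75 x 32 x 25 mm; origin under its middle
Not all that is in view belongs to the job. What is shaped like the paint_pot_b but turquoise is not meant.

How it is judged:
By the outcome, as a careful person would: the job done as asked, in the order asked, and still so for the second after the job is handed in, with the robot touching nothing.
It also fails if it takes over 48 s, if anything falls off the work surface, if the arm or the gripper's body presses on something with over 40 N, if the wrist force passes 120 N, or if a joint passes its speed limit or range.

## Working session

There is one attempt and no reset: what is moved stays moved. The work goes in short steps, Python scripts to look and compute and a tool call to move; the robot and the scene stay as the last step left them, time stands still between calls to the robot, and variables do not carry over. Pictures are saved under pics/ and viewed, at most 10 in all, crops included, and the job is handed in when it is done.

Besides the shell and the picture viewer there is one more tool, called as a command line: name --argument value ..., lists and objects as JSON in quotes. apply_moves: Moves the arm, as the interface text tells. Its arguments: {"type":"object","properties":{"rows":{"type":"array","items":{"type":"object","properties":{"x":{"type":"number"},"y":{"type":"number"},"z":{"type":"number"},"ax":{"type":"number"},"ay":{"type":"number"},"az":{"type":"number"},"gripper":{"type":"number"}}}},"newtons":{"type":"number"}},"required":["rows"]}

```bash
mkdir -p pics; ls; python3 - <<'E'
from workcell import *
import cv2
o=get_obs();print({k:o[k] for k in ('clock','position','ee_rot','ft_force','grip_width')})
try: print(tcp_to_tips)
except Exception as e: print(e)
for n in('scene','top'):
    c=camera(n);cv2.imwrite(f'pics/{n}0.png',c['color'][...,::-1]);print(n,c['fov_y'],c['cx'],c['cy'],c['rvec'],c['tvec'])
E
```

```text
pics
{'clock': 0.0, 'position': array([ 0.18264083, -0.59734918,  0.24148988]), 'ee_rot': array([ 9.89011160e-01,  1.47839129e-01, -1.49992812e-04, -7.03854920e-04]), 'ft_force': array([ 0.11714054, -0.09745753,  0.681269  ]), 'grip_width': 0.998132117577628}
0.011
scene 55.098393129531985 281.96820821990065 206.4509671808744 [ 0.55972738  2.81276523 -0.94204306] [ 0.52019307 -0.16211256  1.04891895]
top 54.40208830338214 277.01608889141636 204.1563009838709 [ 1.96073073 -2.27003628  0.23800309] [0.14581391 0.55785949 0.82615503]
```

View pics/scene0.png

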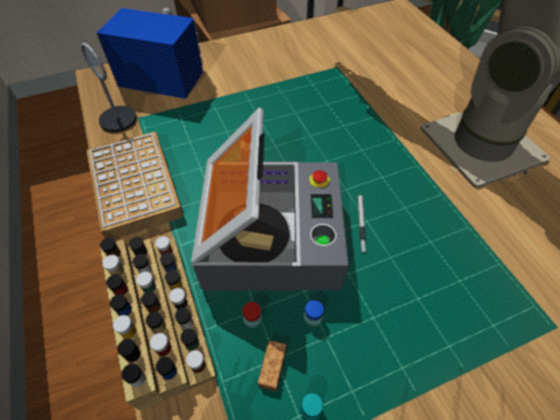

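View pics/top0.png

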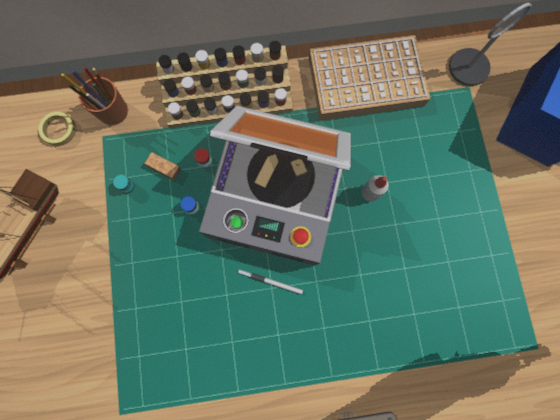

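The scene view shows the box with its lid well open (the free edge runs from about (262,112) to (258,215)) and the well at (323,236). In the top view the well is at (236,221), the stop at (301,237) and the bottle at (376,188). I'll enlarge both views.

```bash
python3 - <<'E'
import cv2
a=cv2.imread('pics/top0.png')[95:275,190:390];cv2.imwrite('pics/t1.png',cv2.resize(a,(800,600) if 0 else None,fx=3.3,fy=3.3,interpolation=2) if 0 else cv2.resize(a,None,fx=3,fy=3,interpolation=cv2.INTER_CUBIC))
a=cv2.imread('pics/scene0.png')[100:300,185:385];cv2.imwrite('pics/s1.png',cv2.resize(a,None,fx=3,fy=3,interpolation=cv2.INTER_CUBIC))
E
```

```text
(no output)
```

View pics/t1.png

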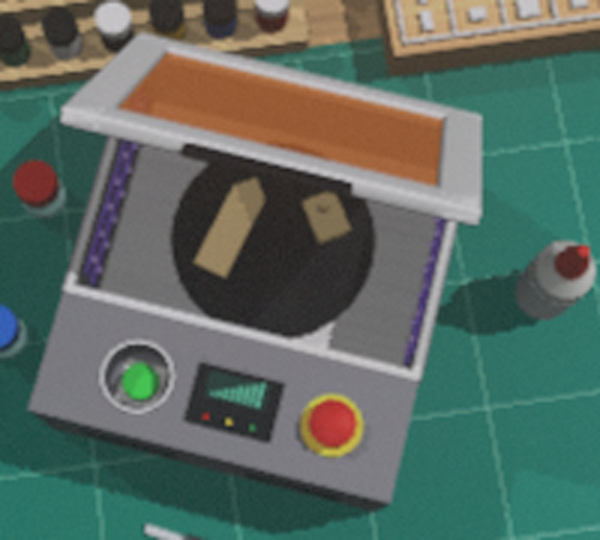

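View pics/s1.png

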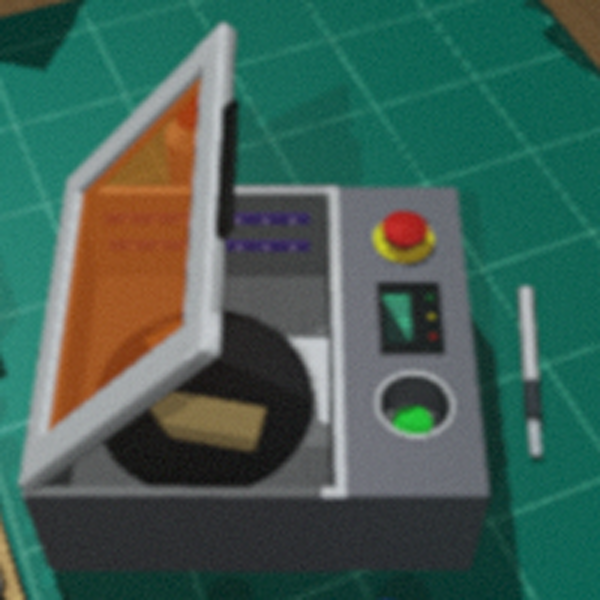

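Enlarged, in crop pixels (÷3 plus the offset):
- **Top view (t1):** well mouth (137,376), front deck corners (31,410) and (387,504), stop (331,424). Lid outer-face corners are free (64,107) and (480,208), hinge (140,33) and (482,117).
- **Scene view (s1):** well (415,404), front corners (488,494) and (460,189). Free-edge lid corners are about (233,27) and (219,352).

Next I'll fit the box pose and lid angle.

```bash
cat > h.py <<'E'
from workcell import *
import numpy as np, cv2
from scipy.optimize import least_squares
from scipy.spatial.transform import Rotation as R
CAM={'scene':(55.098393129531985,281.96820821990065,206.4509671808744,[0.55972738,2.81276523,-0.94204306],[0.52019307,-0.16211256,1.04891895]),
'top':(54.40208830338214,277.01608889141636,204.1563009838709,[1.96073073,-2.27003628,0.23800309],[0.14581391,0.55785949,0.82615503])}
def proj(n,P):
    fv,cx,cy,r,t=CAM[n];f=210/np.tan(np.radians(fv/2))
    return cv2.projectPoints(np.array(P,float).reshape(-1,1,3),np.array(r),np.array(t),np.array([[f,0,cx],[0,f,cy],[0,0,1]]),None)[0][:,0]
def box2w(p,P):
    c,s=np.cos(p[2]),np.sin(p[2]);P=np.atleast_2d(P)
    return np.c_[p[0]+c*P[:,0]-s*P[:,1],p[1]+s*P[:,0]+c*P[:,1],P[:,2]]
def lid(th,h,u,y,n): return [h-u*np.cos(th)+n*np.sin(th),y,.1065+u*np.sin(th)+n*np.cos(th)]
E
cat > fit.py <<'E'
from h import *
T=lambda a:(np.array(a)/3+[190,95]);S=lambda a:(np.array(a)/3+[185,100])
def pts(p):
    th,h=p[3],p[4]
    W=[[-.097,.06,.106],[-.1375,.125,.106],[-.1375,-.125,.106]]
    L=lambda u,y:lid(th,h,u,y,.012)
    a=proj('top',box2w(p,W+[[-.097,-.075,.116],L(.185,.125),L(.185,-.125),L(0,.125),L(0,-.125)]))
    b=proj('scene',box2w(p,W+[L(.185,-.125),L(.185,.125)]))
    return np.r_[a,b]
M=np.r_[T([(137,376),(31,410),(387,504),(331,424),(64,107),(480,208),(140,33),(482,117)]),S([(415,404),(488,494),(460,189),(233,27),(219,352)])]
r=least_squares(lambda p:(pts(p)-M).ravel(),[.6,0,0,.8,.134],loss='soft_l1')
print(r.x);print(np.round((pts(r.x)-M),1).tolist())
p=r.x
for n,P in [('well',[-.097,.06,.106]),('stop',[-.097,-.075,.123]),('edge',lid(p[3],p[4],.185,0,.012)),('hinge',[p[4],0,.1065])]: print(n,box2w(p,P).round(4))
E
python3 fit.py
```

```text
[ 0.60808485  0.05969253 -0.40212216  0.85310522  0.13142879]
[[-0.2, -0.0], [-1.5, -0.2], [0.7, 0.2], [0.1, 0.2], [-1.9, 2.4], [0.1, 3.9], [-0.5, -0.5], [0.2, -0.4], [-0.0, -0.1], [0.4, 0.8], [-0.7, -0.6], [-0.4, -1.9], [-2.3, -0.9]]
well [[0.5423 0.1529 0.106 ]]
stop [[0.4895 0.0286 0.123 ]]
edge [[0.6254 0.0523 0.2538]]
hinge [[0.729  0.0083 0.1065]]
```

apply_moves --rows '[{"z":-30,"az":-7,"gripper":1},{"z":-30,"az":-7,"gripper":1},{"z":-30,"az":-7,"gripper":1},{"z":-30,"az":-7,"gripper":1},{"z":-10,"az":-7,"gripper":1}]' --newtons 20

```text
invalid input at $.rows[0]: expected keys x, y, z, ax, ay, az, gripper
```

apply_moves --rows '[{"az":-7,"gripper":1},{"az":-7,"gripper":1},{"az":-1,"gripper":1},{"gripper":1}]'

```text
invalid input at $.rows[0]: expected keys x, y, z, ax, ay, az, gripper
```

```bash
cat > d.py <<'E'
import sys
from h import *
p=[0.60808,0.05969,-0.40212,0.853,0.1314]
o=get_obs();q=R.from_quat(o['ee_rot']);tip=o['position']+q.apply([0,0,.011])
c=R.from_euler('z',p[2])
b=c.inv().apply(tip-[p[0],p[1],0])
print('t',round(o['clock'],2),'tip box mm',(b*1e3).round(1),'F box',c.inv().apply(o['ft_force']).round(2),'w',round(o['grip_width'],3))
M=q.as_matrix();print('tilt z',M[:,2].round(4),'turn to do',np.degrees((q.inv()*R.from_matrix(np.c_[c.apply([0,1,0]),c.apply([1,0,0]),[0,0,-1]])).as_rotvec()).round(2))
for a in sys.argv[1:]:
    g=np.array(list(map(float,a.split(','))))/1e3
    print(a,'tool mm',(q.inv().apply(c.apply(g-b))*1e3).round(1))
E
python3 d.py 40,0,330
```

```text
t 0.1 tip box mm [-134.3 -771.1  230.6] F box [-0.34  0.52 -0.36] w 1.005
tilt z [-4.0e-04  1.2e-03 -1.0e+00] turn to do [-7.000e-02 -3.000e-02 -4.995e+01]
40,0,330 tool mm [ 629.6 -478.3  -98.8]
```

All keys are required in each row.

apply_moves --rows '[{"x":0,"y":0,"z":-30,"ax":0,"ay":0,"az":-7,"gripper":1},{"x":0,"y":0,"z":-30,"ax":0,"ay":0,"az":-7,"gripper":1},{"x":0,"y":0,"z":-30,"ax":0,"ay":0,"az":-7,"gripper":1},{"x":0,"y":0,"z":-20,"ax":0,"ay":0,"az":-7,"gripper":1},{"x":0,"y":0,"z":0,"ax":0,"ay":0,"az":-7,"gripper":1}]' --newtons 20

```text
clock: 0.52
position: [0.1832, -0.5987, 0.3572]
ee_rot: [0.897, 0.441, -0.0, 0.003]
ft_force: [0.9, -1.0, 0.8]
grip_width: 0.297
grasp_force: 0.0
```

apply_moves --rows '[{"x":0,"y":0,"z":0,"ax":0,"ay":0,"az":-7,"gripper":1},{"x":0,"y":0,"z":0,"ax":0,"ay":0,"az":-7,"gripper":1},{"x":0,"y":0,"z":0,"ax":0,"ay":0,"az":-1,"gripper":1},{"x":0,"y":0,"z":0,"ax":0,"ay":0,"az":0,"gripper":1}]'

```text
clock: 0.85
position: [0.1827, -0.5976, 0.3519]
ee_rot: [0.834, 0.551, 0.0, -0.0]
ft_force: [0.6, -0.1, -0.1]
grip_width: 0.003
grasp_force: 0.0
```

```bash
python3 d.py 40,0,330
```

```text
t 0.85 tip box mm [-134.2 -771.3  340.9] F box [ 0.61  0.12 -0.13] w 0.003
tilt z [-1.e-04  7.e-04 -1.e+00] turn to do [-0.02 -0.03 -0.08]
40,0,330 tool mm [771.6 173.1  11.3]
```

apply_moves --rows '[{"x":20,"y":5,"z":0,"ax":0,"ay":0,"az":0,"gripper":1},{"x":36,"y":8,"z":0,"ax":0,"ay":0,"az":0,"gripper":1},{"x":36,"y":8,"z":0,"ax":0,"ay":0,"az":0,"gripper":1},{"x":36,"y":8,"z":0,"ax":0,"ay":0,"az":0,"gripper":1},{"x":36,"y":8,"z":0,"ax":0,"ay":0,"az":0,"gripper":1}]'

```text
clock: 1.27
position: [0.2816, -0.4596, 0.3522]
ee_rot: [0.835, 0.55, -0.0, -0.0]
ft_force: [0.8, -0.5, 1.0]
grip_width: -0.002
grasp_force: 0.0
```

apply_moves --rows '[{"x":36,"y":8,"z":0,"ax":0,"ay":0,"az":0,"gripper":1},{"x":36,"y":8,"z":0,"ax":0,"ay":0,"az":0,"gripper":1},{"x":36,"y":8,"z":0,"ax":0,"ay":0,"az":0,"gripper":1},{"x":36,"y":8,"z":0,"ax":0,"ay":0,"az":0,"gripper":1},{"x":36,"y":8,"z":0,"ax":0,"ay":0,"az":0,"gripper":1}]'

```text
clock: 1.68
position: [0.3887, -0.3094, 0.3523]
ee_rot: [0.835, 0.55, -0.0, 0.0]
ft_force: [0.3, -0.1, 0.2]
grip_width: 0.003
grasp_force: 0.0
```

apply_moves --rows '[{"x":36,"y":8,"z":0,"ax":0,"ay":0,"az":0,"gripper":1},{"x":36,"y":8,"z":0,"ax":0,"ay":0,"az":0,"gripper":1},{"x":36,"y":8,"z":0,"ax":0,"ay":0,"az":0,"gripper":1},{"x":36,"y":8,"z":0,"ax":0,"ay":0,"az":0,"gripper":1},{"x":36,"y":8,"z":0,"ax":0,"ay":0,"az":0,"gripper":1}]'

```text
clock: 2.1
position: [0.4958, -0.1594, 0.3524]
ee_rot: [0.835, 0.55, 0.0, 0.0]
ft_force: [-0.2, -0.2, 0.0]
grip_width: 0.002
grasp_force: 0.0
```

apply_moves --rows '[{"x":36,"y":8,"z":0,"ax":0,"ay":0,"az":0,"gripper":1},{"x":36,"y":8,"z":0,"ax":0,"ay":0,"az":0,"gripper":1},{"x":36,"y":8,"z":0,"ax":0,"ay":0,"az":0,"gripper":1},{"x":20,"y":5,"z":0,"ax":0,"ay":0,"az":0,"gripper":1},{"x":0,"y":0,"z":0,"ax":0,"ay":0,"az":0,"gripper":1}]'

```text
clock: 2.52
position: [0.5733, -0.0491, 0.3516]
ee_rot: [0.833, 0.553, 0.001, -0.001]
ft_force: [1.0, -0.4, 0.5]
grip_width: 0.0
grasp_force: 0.0
```

```bash
python3 d.py 40,0,300
```

```text
t 2.52 tip box mm [  10.6 -113.7  340.6] F box [1.09 0.01 0.55] w 0.0
tilt z [-4.0e-04  2.8e-03 -1.0e+00] turn to do [-0.09 -0.14  0.2 ]
40,0,300 tool mm [113.5  29.9  40.8]
```

apply_moves --rows '[{"x":28,"y":8,"z":10,"ax":0,"ay":0,"az":0,"gripper":1},{"x":28,"y":8,"z":10,"ax":0,"ay":0,"az":0,"gripper":1},{"x":28,"y":8,"z":10,"ax":0,"ay":0,"az":0,"gripper":1},{"x":29,"y":9,"z":20,"ax":0,"ay":0,"az":0,"gripper":1},{"x":0,"y":0,"z":0,"ax":0,"ay":0,"az":0,"gripper":1}]'

```text
clock: 2.93
position: [0.6466, 0.0415, 0.2971]
ee_rot: [0.833, 0.553, -0.002, -0.003]
ft_force: [0.1, 0.8, -0.0]
grip_width: 0.001
grasp_force: 0.0
```

```bash
python3 d.py 44,0,270; python3 - <<'E'
from workcell import *
import cv2
a=camera('scene')['color'][...,::-1][70:300,165:385];cv2.imwrite('pics/s2.png',cv2.resize(a,None,fx=2.6,fy=2.6,interpolation=2))
E
```

```text
t 2.93 tip box mm [ 42.5  -1.7 286.1] F box [-0.25  0.78 -0.03] w 0.001
tilt z [-0.006   0.0025 -1.    ] turn to do [-0.37  0.    0.14]
44,0,270 tool mm [ 1.7  1.6 16.1]
```

View pics/s2.png

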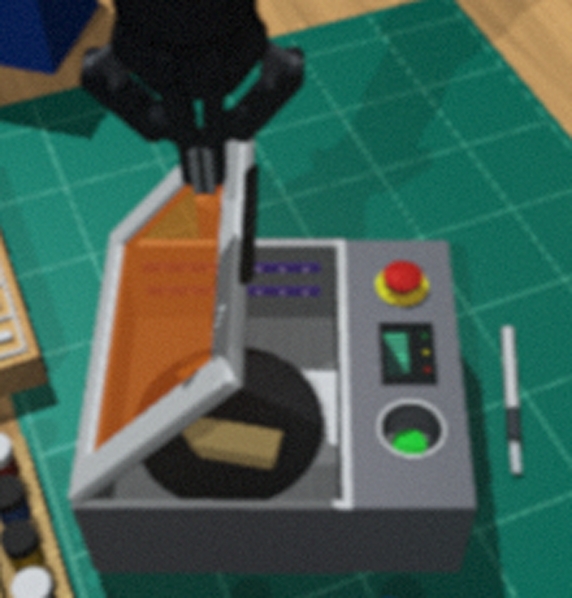

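The shut fingers (tip at about (203,190)) hang just behind the free edge, above the lid's outer face. I'll lower slowly until contact.

apply_moves --rows '[{"x":1,"y":0,"z":5,"ax":0,"ay":0,"az":0,"gripper":1},{"x":0,"y":0,"z":5,"ax":0,"ay":0,"az":0,"gripper":1},{"x":0,"y":0,"z":4,"ax":0,"ay":0,"az":0,"gripper":1},{"x":0,"y":0,"z":4,"ax":0,"ay":0,"az":0,"gripper":1},{"x":0,"y":0,"z":0,"ax":0,"ay":0,"az":0,"gripper":1}]'

```text
clock: 3.4
position: [0.6464, 0.0365, 0.2838]
ee_rot: [0.834, 0.551, -0.0, 0.0]
ft_force: [-0.5, -0.4, -0.1]
grip_width: -0.001
grasp_force: 0.0
```

apply_moves --rows '[{"x":0,"y":0,"z":4,"ax":0,"ay":0,"az":0,"gripper":1},{"x":0,"y":0,"z":4,"ax":0,"ay":0,"az":0,"gripper":1},{"x":0,"y":0,"z":4,"ax":0,"ay":0,"az":0,"gripper":1},{"x":0,"y":0,"z":0,"ax":0,"ay":0,"az":0,"gripper":1}]'

```text
clock: 3.73
position: [0.6465, 0.0373, 0.2713]
ee_rot: [0.834, 0.552, -0.001, -0.0]
ft_force: [-0.1, 1.1, -0.1]
grip_width: -0.001
grasp_force: 0.0
```

```bash
python3 d.py 40,0,245
```

```text
t 3.73 tip box mm [ 44.1  -5.5 260.3] F box [-0.51  0.94 -0.08] w -0.001
tilt z [-1.1e-03 -3.0e-04 -1.0e+00] turn to do [-0.05  0.04  0.04]
40,0,245 tool mm [ 5.5 -4.1 15.3]
```

apply_moves --rows '[{"x":1,"y":0,"z":4,"ax":0,"ay":0,"az":0,"gripper":1},{"x":1,"y":0,"z":4,"ax":0,"ay":0,"az":0,"gripper":1},{"x":1,"y":0,"z":3,"ax":0,"ay":0,"az":0,"gripper":1},{"x":1,"y":0,"z":0,"ax":0,"ay":0,"az":0,"gripper":1}]'

```text
clock: 4.07
position: [0.6482, 0.0413, 0.2604]
ee_rot: [0.834, 0.552, -0.0, -0.0]
ft_force: [0.5, 1.1, -0.4]
grip_width: -0.001
grasp_force: 0.0
```

apply_moves --rows '[{"x":0,"y":0,"z":4,"ax":0,"ay":0,"az":0,"gripper":1},{"x":0,"y":0,"z":4,"ax":0,"ay":0,"az":0,"gripper":1},{"x":0,"y":0,"z":3,"ax":0,"ay":0,"az":0,"gripper":1},{"x":0,"y":0,"z":0,"ax":0,"ay":0,"az":0,"gripper":1}]'

```text
clock: 4.4
position: [0.6483, 0.0411, 0.2497]
ee_rot: [0.834, 0.552, -0.0, -0.0]
ft_force: [-0.1, -0.2, 0.8]
grip_width: -0.001
grasp_force: 0.1
```

```bash
python3 d.py
```

```text
t 4.4 tip box mm [ 44.3  -1.4 238.7] F box [-0.   -0.19  0.75] w -0.001
tilt z [-3.e-04 -1.e-04 -1.e+00] turn to do [-0.02  0.01  0.04]
```

Contact matches the fit (lid at about 0.84 rad). Now I'll follow the lid's arc down.

apply_moves --rows '[{"x":0,"y":-3.6,"z":3.0,"ax":0,"ay":0,"az":0,"gripper":1},{"x":0,"y":-3.6,"z":3.0,"ax":0,"ay":0,"az":0,"gripper":1},{"x":0,"y":-3.6,"z":3.0,"ax":0,"ay":0,"az":0,"gripper":1},{"x":0,"y":-3.3,"z":3.3,"ax":0,"ay":0,"az":0,"gripper":1},{"x":0,"y":-3.3,"z":3.3,"ax":0,"ay":0,"az":0,"gripper":1}]'

```text
clock: 4.82
position: [0.6319, 0.0481, 0.2345]
ee_rot: [0.834, 0.552, -0.0, 0.0]
ft_force: [0.0, -0.5, 3.1]
grip_width: -0.005
grasp_force: 0.8
```

apply_moves --rows '[{"x":0,"y":-3.3,"z":3.3,"ax":0,"ay":0,"az":0,"gripper":1},{"x":0,"y":-3.1,"z":3.6,"ax":0,"ay":0,"az":0,"gripper":1},{"x":0,"y":-3.1,"z":3.6,"ax":0,"ay":0,"az":0,"gripper":1},{"x":0,"y":-3.1,"z":3.6,"ax":0,"ay":0,"az":0,"gripper":1},{"x":0,"y":-2.7,"z":3.8,"ax":0,"ay":0,"az":0,"gripper":1}]'

```text
clock: 5.23
position: [0.6179, 0.0542, 0.2165]
ee_rot: [0.834, 0.552, -0.0, 0.0]
ft_force: [-0.4, -0.3, 1.5]
grip_width: 0.002
grasp_force: 0.8
```

```bash
python3 d.py 6.3,0,197.6; python3 - <<'E'
from workcell import *
import cv2
a=camera('scene')['color'][...,::-1][70:300,165:385];cv2.imwrite('pics/s3.png',cv2.resize(a,None,fx=2.6,fy=2.6,interpolation=2))
E
```

```text
t 5.23 tip box mm [ 11.2  -1.2 205.5] F box [-0.27 -0.39  1.54] w 0.002
tilt z [-0. -0. -1.] turn to do [-0.    0.    0.05]
6.3,0,197.6 tool mm [ 1.2 -4.9  7.9]
```

View pics/s3.png

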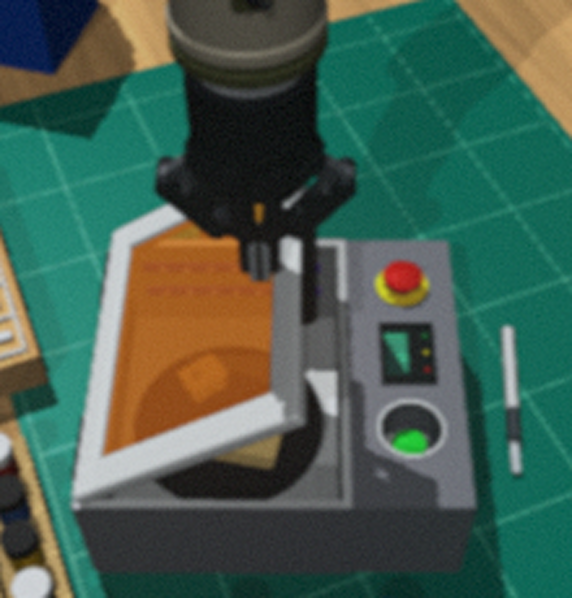

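The lid follows (free edge now about (290,395) in the crop), the box hasn't moved, and the force is 1–3 N. I'll continue, easing a little toward the frame.

apply_moves --rows '[{"x":0,"y":-3.2,"z":3.8,"ax":0,"ay":0,"az":0,"gripper":1},{"x":0,"y":-3.2,"z":3.8,"ax":0,"ay":0,"az":0,"gripper":1},{"x":0,"y":-2.9,"z":4,"ax":0,"ay":0,"az":0,"gripper":1},{"x":0,"y":-2.9,"z":4,"ax":0,"ay":0,"az":0,"gripper":1},{"x":0,"y":-2.9,"z":4,"ax":0,"ay":0,"az":0,"gripper":1}]'

```text
clock: 5.7
position: [0.6041, 0.0599, 0.1967]
ee_rot: [0.834, 0.552, 0.0, 0.0]
ft_force: [2.2, -0.6, 0.1]
grip_width: 0.002
grasp_force: 0.6
```

apply_moves --rows '[{"x":0,"y":-2.5,"z":4.2,"ax":0,"ay":0,"az":0,"gripper":1},{"x":0,"y":-2.5,"z":4.2,"ax":0,"ay":0,"az":0,"gripper":1},{"x":0,"y":-2.5,"z":4.2,"ax":0,"ay":0,"az":0,"gripper":1},{"x":0,"y":-1.7,"z":4.4,"ax":0,"ay":0,"az":0,"gripper":1},{"x":0,"y":-1.7,"z":4.4,"ax":0,"ay":0,"az":0,"gripper":1}]'

```text
clock: 6.12
position: [0.594, 0.0643, 0.1753]
ee_rot: [0.834, 0.552, -0.0, -0.0]
ft_force: [-0.3, -0.5, 1.1]
grip_width: 0.0
grasp_force: 0.6
```

apply_moves --rows '[{"x":0,"y":-1.7,"z":4.4,"ax":0,"ay":0,"az":0,"gripper":1},{"x":0,"y":-1.3,"z":4.5,"ax":0,"ay":0,"az":0,"gripper":1},{"x":0,"y":-1.3,"z":4.5,"ax":0,"ay":0,"az":0,"gripper":1},{"x":0,"y":-1.3,"z":4.5,"ax":0,"ay":0,"az":0,"gripper":1},{"x":0,"y":-0.9,"z":4,"ax":0,"ay":0,"az":0,"gripper":1}]'

```text
clock: 6.53
position: [0.5881, 0.0667, 0.1533]
ee_rot: [0.834, 0.552, -0.0, -0.0]
ft_force: [-1.1, -0.6, 0.5]
grip_width: 0.0
grasp_force: 0.6
```

```bash
python3 d.py -23,0,118.5
```

```text
t 6.53 tip box mm [-21.1  -1.3 142.3] F box [-0.79 -0.99  0.55] w 0.0
tilt z [-3.e-04 -1.e-04 -1.e+00] turn to do [-0.01  0.01  0.05]
-23,0,118.5 tool mm [ 1.3 -1.8 23.8]
```

apply_moves --rows '[{"x":0,"y":-0.6,"z":4,"ax":0,"ay":0,"az":0,"gripper":1},{"x":0,"y":-0.6,"z":4,"ax":0,"ay":0,"az":0,"gripper":1},{"x":0,"y":-0.4,"z":4,"ax":0,"ay":0,"az":0,"gripper":1},{"x":0,"y":0,"z":4,"ax":0,"ay":0,"az":0,"gripper":1},{"x":0,"y":0,"z":4,"ax":0,"ay":0,"az":0,"gripper":1}]'

```text
clock: 6.95
position: [0.5869, 0.0674, 0.1335]
ee_rot: [0.834, 0.552, 0.0, -0.0]
ft_force: [-1.1, 0.5, 1.6]
grip_width: 0.001
grasp_force: 0.6
```

apply_moves --rows '[{"x":0,"y":0,"z":1,"ax":0,"ay":0,"az":0,"gripper":1},{"x":0,"y":0,"z":1,"ax":0,"ay":0,"az":0,"gripper":1},{"x":0,"y":0,"z":0,"ax":0,"ay":0,"az":0,"gripper":1}]'

```text
clock: 7.2
position: [0.5869, 0.0672, 0.1317]
ee_rot: [0.834, 0.552, -0.0, 0.0]
ft_force: [-0.3, 0.8, -0.5]
grip_width: 0.001
grasp_force: 0.0
```

```bash
python3 d.py -23,0,118.5
```

```text
t 7.2 tip box mm [-22.5  -1.3 120.7] F box [-0.57  0.65 -0.45] w 0.001
tilt z [-1.e-04 -1.e-04 -1.e+00] turn to do [-0.    0.01  0.05]
-23,0,118.5 tool mm [ 1.3 -0.5  2.2]
```

apply_moves --rows '[{"x":0,"y":0,"z":1,"ax":0,"ay":0,"az":0,"gripper":1},{"x":0,"y":0,"z":1,"ax":0,"ay":0,"az":0,"gripper":1},{"x":0,"y":0,"z":0,"ax":0,"ay":0,"az":0,"gripper":1}]'

```text
clock: 7.45
position: [0.587, 0.0673, 0.1299]
ee_rot: [0.834, 0.552, 0.0, 0.0]
ft_force: [0.9, 0.3, 0.1]
grip_width: -0.001
grasp_force: 0.0
```

apply_moves --rows '[{"x":0,"y":0,"z":0.7,"ax":0,"ay":0,"az":0,"gripper":1},{"x":0,"y":0,"z":0,"ax":0,"ay":0,"az":0,"gripper":1},{"x":0,"y":0,"z":0,"ax":0,"ay":0,"az":0,"gripper":1}]'

```text
clock: 7.7
position: [0.587, 0.0673, 0.1296]
ee_rot: [0.834, 0.552, 0.0, 0.0]
ft_force: [-2.0, -0.7, 5.6]
grip_width: -0.001
grasp_force: 2.7
```

apply_moves --rows '[{"x":0,"y":0,"z":0.4,"ax":0,"ay":0,"az":0,"gripper":1},{"x":0,"y":0,"z":0,"ax":0,"ay":0,"az":0,"gripper":1},{"x":0,"y":0,"z":0,"ax":0,"ay":0,"az":0,"gripper":1}]'

```text
clock: 7.95
position: [0.5871, 0.0673, 0.1296]
ee_rot: [0.834, 0.552, 0.0, 0.0]
ft_force: [-4.4, -1.4, 8.4]
grip_width: 0.001
grasp_force: 4.4
```

apply_moves --rows '[{"x":0,"y":0,"z":-5,"ax":0,"ay":0,"az":0,"gripper":1},{"x":0,"y":0,"z":-15,"ax":0,"ay":0,"az":0,"gripper":1},{"x":0,"y":0,"z":-20,"ax":0,"ay":0,"az":0,"gripper":1},{"x":0,"y":0,"z":-20,"ax":0,"ay":0,"az":0,"gripper":1},{"x":0,"y":0,"z":-10,"ax":0,"ay":0,"az":0,"gripper":1}]'

```text
clock: 8.37
position: [0.5877, 0.0676, 0.2012]
ee_rot: [0.834, 0.552, 0.001, 0.001]
ft_force: [0.7, 0.2, 0.5]
grip_width: -0.002
grasp_force: 0.0
```

```bash
python3 d.py -97,60,190; python3 - <<'E'
from workcell import *
import cv2
a=camera('scene')['color'][...,::-1][100:300,185:385];b=camera('top')['color'][...,::-1][95:275,190:390]
cv2.imwrite('pics/s4.png',cv2.resize(a,None,fx=3,fy=3,interpolation=2));cv2.imwrite('pics/t4.png',cv2.resize(b,None,fx=3,fy=3,interpolation=2))
E
```

```text
t 8.37 tip box mm [-21.8  -0.7 190.2] F box [0.55 0.45 0.52] w -0.002
tilt z [ 2.7e-03  3.0e-04 -1.0e+00] turn to do [ 0.14 -0.08  0.05]
-97,60,190 tool mm [ 60.8 -75.1   0.1]
```

View pics/s4.png

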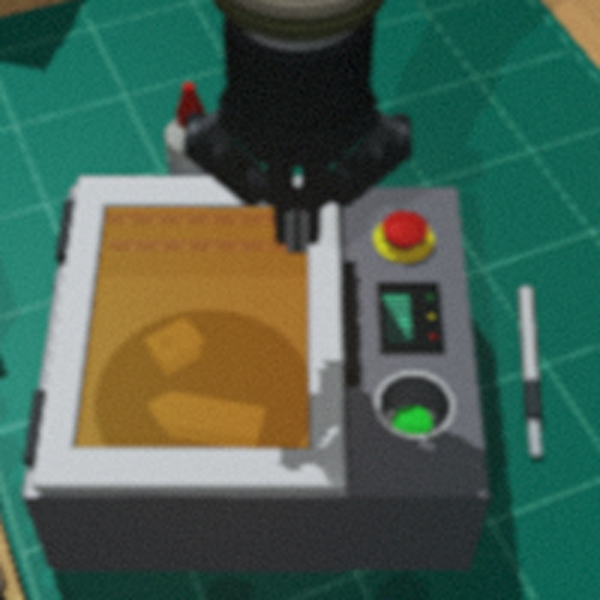

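The lid is down flat all round, and the well is still at (415,404), so the box hasn't moved. Next I go over the well.

apply_moves --rows '[{"x":15,"y":-18,"z":0,"ax":0,"ay":0,"az":0,"gripper":1},{"x":16,"y":-20,"z":0,"ax":0,"ay":0,"az":0,"gripper":1},{"x":16,"y":-20,"z":0,"ax":0,"ay":0,"az":0,"gripper":1},{"x":13.5,"y":-17,"z":10,"ax":0,"ay":0,"az":0,"gripper":1},{"x":0,"y":0,"z":20,"ax":0,"ay":0,"az":0,"gripper":1}]'

```text
clock: 8.88
position: [0.5397, 0.1576, 0.1696]
ee_rot: [0.832, 0.555, 0.002, -0.0]
ft_force: [-0.3, -0.5, 0.4]
grip_width: 0.002
grasp_force: 0.0
```

apply_moves --rows '[{"x":0,"y":0,"z":20,"ax":0,"ay":0,"az":0,"gripper":1},{"x":0,"y":0,"z":15,"ax":0,"ay":0,"az":0,"gripper":1},{"x":0,"y":0,"z":0,"ax":0,"ay":0,"az":0,"gripper":1},{"x":0,"y":0,"z":0,"ax":0,"ay":0,"az":0,"gripper":1}]'

```text
clock: 9.22
position: [0.5407, 0.152, 0.1326]
ee_rot: [0.834, 0.552, -0.001, -0.001]
ft_force: [0.7, 0.0, 0.4]
grip_width: 0.001
grasp_force: 0.0
```

```bash
python3 d.py -97,60,107; python3 - <<'E'
from workcell import *
import cv2,numpy as np
a=camera('scene')['color'][...,::-1][190:270,275:375];b=camera('top')['color'][...,::-1][180:260,190:290]
cv2.imwrite('pics/w5.png',np.hstack([cv2.resize(i,None,fx=4,fy=4,interpolation=2) for i in(a,b)]))
E
```

```text
t 9.22 tip box mm [-98.2  58.6 121.6] F box [0.67 0.33 0.38] w 0.001
tilt z [-2.6e-03 -3.0e-04 -1.0e+00] turn to do [-0.13  0.08  0.05]
-97,60,107 tool mm [ 1.5  1.2 14.6]
```

View pics/w5.png

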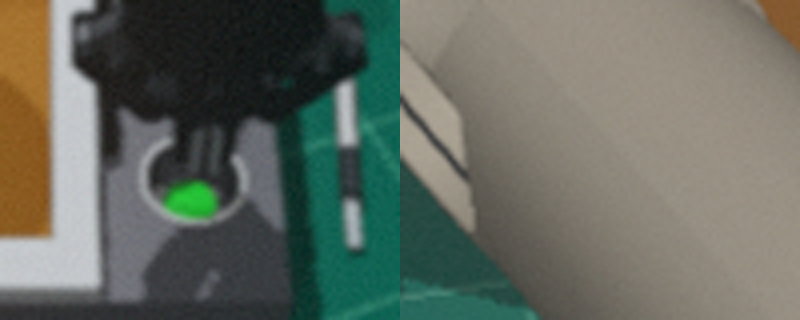

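The finger (centre about (207,170) in the left crop) hangs over the well rim (centre (193,180)). I'll check this against the projection.

```bash
python3 - <<'E'
from h import *
p=[0.60808,0.05969,-0.40212]
P=[[-98.2+a,58.6+b,121.6] for a in(-14.5,14.5) for b in(-11,11)]+[[-98.2,58.6,121.6],[-97,60,106]]
print(((proj('scene',box2w(p,np.array(P)/1e3))-[275,190])*4).round(0).tolist())
E
python3 d.py -97,60,107
```

```text
[[228.0, 138.0], [231.0, 178.0], [166.0, 137.0], [168.0, 177.0], [198.0, 157.0], [193.0, 178.0]]
t 9.32 tip box mm [-97.3  59.4 123.4] F box [-0.61 -0.77  0.02] w 0.001
tilt z [ 6.e-04  3.e-04 -1.e+00] turn to do [ 0.02 -0.03  0.05]
-97,60,107 tool mm [ 0.6  0.3 16.4]
```

```bash
python3 d.py; python3 - <<'E'
from h import *
a=np.mean([camera('scene')['color'][...,::-1][200:256,290:354].astype(float) for _ in range(6)],0)
a=np.clip(255*(a/255)**.5,0,255).astype(np.uint8)
cv2.imwrite('pics/w6.png',cv2.resize(a,None,fx=10,fy=10,interpolation=cv2.INTER_CUBIC))
p=[0.60808,0.05969,-0.40212]
P=[[-97.3+a,59.4+11,123.4] for a in(-14.5,14.5)]+[[-97,60,106]]
print(((proj('scene',box2w(p,np.array(P)/1e3))-[290,200])*10+5).round(0).tolist())
E
```

```text
t 9.32 tip box mm [-97.3  59.4 123.4] F box [-0.61 -0.77  0.02] w 0.001
tilt z [ 6.e-04  3.e-04 -1.e+00] turn to do [ 0.02 -0.03  0.05]
[[430.0, 347.0], [271.0, 346.0], [338.0, 351.0]]
```

View pics/w6.png

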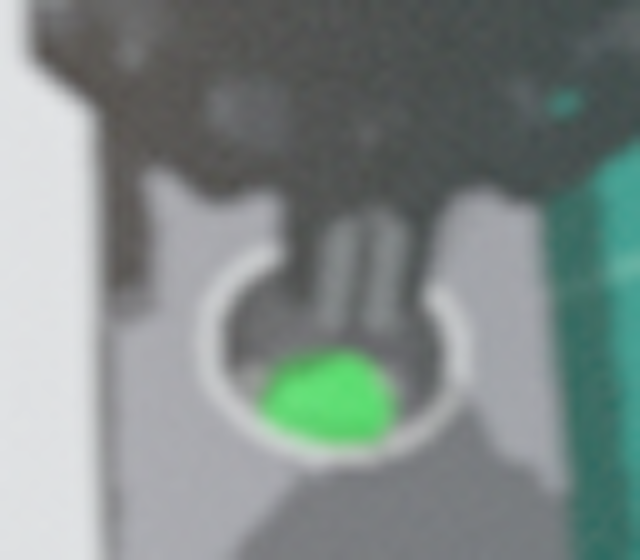

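The rim centre is at (337,352) and the gap between the fingers at about (358,335), where the projection gave 350. The finger stands about 1 mm too far forward, so I'll correct that and enter the well.

apply_moves --rows '[{"x":1.5,"y":1.3,"z":4,"ax":0,"ay":0,"az":0,"gripper":1},{"x":0,"y":0,"z":4,"ax":0,"ay":0,"az":0,"gripper":1},{"x":0,"y":0,"z":4,"ax":0,"ay":0,"az":0,"gripper":1},{"x":0,"y":0,"z":4,"ax":0,"ay":0,"az":0,"gripper":1},{"x":0,"y":0,"z":0,"ax":0,"ay":0,"az":0,"gripper":1}]'

```text
clock: 10.03
position: [0.5427, 0.1529, 0.1166]
ee_rot: [0.834, 0.552, -0.001, -0.0]
ft_force: [-0.1, 0.3, -0.3]
grip_width: -0.002
grasp_force: 0.0
```

apply_moves --rows '[{"x":0,"y":0,"z":3,"ax":0,"ay":0,"az":0,"gripper":1},{"x":0,"y":0,"z":3,"ax":0,"ay":0,"az":0,"gripper":1},{"x":0,"y":0,"z":3,"ax":0,"ay":0,"az":0,"gripper":1},{"x":0,"y":0,"z":0,"ax":0,"ay":0,"az":0,"gripper":1}]'

```text
clock: 10.37
position: [0.543, 0.1531, 0.1081]
ee_rot: [0.834, 0.552, -0.0, -0.0]
ft_force: [0.8, 0.3, -0.7]
grip_width: -0.0
grasp_force: 0.0
```

```bash
python3 d.py -96,61,90
```

```text
t 10.37 tip box mm [-96.5  60.4  97.1] F box [ 0.58  0.56 -0.71] w -0.0
tilt z [-7.e-04 -2.e-04 -1.e+00] turn to do [-0.03  0.03  0.05]
-96,61,90 tool mm [0.6 0.5 7.1]
```

Inside the well at 9 mm depth with no contact. I'll continue to the key (86 mm released, 80 mm fully down).

apply_moves --rows '[{"x":0,"y":0,"z":3,"ax":0,"ay":0,"az":0,"gripper":1},{"x":0,"y":0,"z":3,"ax":0,"ay":0,"az":0,"gripper":1},{"x":0,"y":0,"z":3,"ax":0,"ay":0,"az":0,"gripper":1},{"x":0,"y":0,"z":0,"ax":0,"ay":0,"az":0,"gripper":1}]'

```text
clock: 10.7
position: [0.5429, 0.153, 0.0991]
ee_rot: [0.834, 0.552, -0.0, -0.0]
ft_force: [0.3, -0.3, -0.5]
grip_width: -0.002
grasp_force: 0.0
```

apply_moves --rows '[{"x":0,"y":0,"z":2,"ax":0,"ay":0,"az":0,"gripper":1},{"x":0,"y":0,"z":2,"ax":0,"ay":0,"az":0,"gripper":1},{"x":0,"y":0,"z":2,"ax":0,"ay":0,"az":0,"gripper":1},{"x":0,"y":0,"z":0,"ax":0,"ay":0,"az":0,"gripper":1}]'

```text
clock: 11.03
position: [0.5434, 0.1532, 0.0937]
ee_rot: [0.834, 0.552, 0.0, 0.0]
ft_force: [-0.8, -1.0, 2.2]
grip_width: 0.001
grasp_force: 1.3
```

```bash
python3 d.py -96,61,80
```

```text
t 11.03 tip box mm [-96.2  60.7  82.7] F box [-0.41 -1.21  2.23] w 0.001
tilt z [ 3.e-04  0.e+00 -1.e+00] turn to do [ 0.01 -0.01  0.05]
-96,61,80 tool mm [0.3 0.2 2.7]
```

apply_moves --rows '[{"x":0,"y":0,"z":1.5,"ax":0,"ay":0,"az":0,"gripper":1},{"x":0,"y":0,"z":1.5,"ax":0,"ay":0,"az":0,"gripper":1},{"x":0,"y":0,"z":0.5,"ax":0,"ay":0,"az":0,"gripper":1},{"x":0,"y":0,"z":0,"ax":0,"ay":0,"az":0,"gripper":1}]'

```text
clock: 11.37
position: [0.5434, 0.1533, 0.091]
ee_rot: [0.834, 0.552, 0.0, 0.0]
ft_force: [-3.8, -0.9, 10.2]
grip_width: 0.002
grasp_force: 4.9
```

```bash
python3 d.py -96,61,80
```

```text
t 11.37 tip box mm [-96.1  60.8  80. ] F box [-3.12 -2.35 10.18] w 0.002
tilt z [ 5.e-04 -3.e-04 -1.e+00] turn to do [0.03 0.01 0.05]
-96,61,80 tool mm [0.2 0.1 0. ]
```

The key is bottomed (80.0 mm, 10 N). I'll hold for about 1.7 s.

apply_moves --rows '[{"x":0,"y":0,"z":0,"ax":0,"ay":0,"az":0,"gripper":1},{"x":0,"y":0,"z":0,"ax":0,"ay":0,"az":0,"gripper":1},{"x":0,"y":0,"z":0,"ax":0,"ay":0,"az":0,"gripper":1},{"x":0,"y":0,"z":0,"ax":0,"ay":0,"az":0,"gripper":1},{"x":0,"y":0,"z":0,"ax":0,"ay":0,"az":0,"gripper":1}]'

```text
clock: 11.78
position: [0.5434, 0.1533, 0.091]
ee_rot: [0.834, 0.552, 0.0, 0.0]
ft_force: [-2.8, -1.4, 10.3]
grip_width: 0.001
grasp_force: 5.0
```

apply_moves --rows '[{"x":0,"y":0,"z":0,"ax":0,"ay":0,"az":0,"gripper":1},{"x":0,"y":0,"z":0,"ax":0,"ay":0,"az":0,"gripper":1},{"x":0,"y":0,"z":0,"ax":0,"ay":0,"az":0,"gripper":1},{"x":0,"y":0,"z":0,"ax":0,"ay":0,"az":0,"gripper":1},{"x":0,"y":0,"z":0,"ax":0,"ay":0,"az":0,"gripper":1}]'

```text
clock: 12.2
position: [0.5434, 0.1533, 0.091]
ee_rot: [0.834, 0.552, 0.0, 0.0]
ft_force: [-2.7, -1.6, 10.7]
grip_width: 0.001
grasp_force: 5.0
```

apply_moves --rows '[{"x":0,"y":0,"z":0,"ax":0,"ay":0,"az":0,"gripper":1},{"x":0,"y":0,"z":0,"ax":0,"ay":0,"az":0,"gripper":1},{"x":0,"y":0,"z":0,"ax":0,"ay":0,"az":0,"gripper":1},{"x":0,"y":0,"z":0,"ax":0,"ay":0,"az":0,"gripper":1},{"x":0,"y":0,"z":0,"ax":0,"ay":0,"az":0,"gripper":1}]'

```text
clock: 12.62
position: [0.5434, 0.1533, 0.091]
ee_rot: [0.834, 0.552, 0.0, 0.0]
ft_force: [-3.9, -0.4, 9.8]
grip_width: -0.0
grasp_force: 5.0
```

apply_moves --rows '[{"x":0,"y":0,"z":0,"ax":0,"ay":0,"az":0,"gripper":1},{"x":0,"y":0,"z":0,"ax":0,"ay":0,"az":0,"gripper":1},{"x":0,"y":0,"z":0,"ax":0,"ay":0,"az":0,"gripper":1},{"x":0,"y":0,"z":0,"ax":0,"ay":0,"az":0,"gripper":1},{"x":0,"y":0,"z":0,"ax":0,"ay":0,"az":0,"gripper":1}]'

```text
clock: 13.03
position: [0.5435, 0.1533, 0.091]
ee_rot: [0.834, 0.552, 0.0, 0.0]
ft_force: [-2.7, -1.5, 10.5]
grip_width: -0.001
grasp_force: 5.0
```

apply_moves --rows '[{"x":0,"y":0,"z":-4,"ax":0,"ay":0,"az":0,"gripper":1},{"x":0,"y":0,"z":-5,"ax":0,"ay":0,"az":0,"gripper":1},{"x":0,"y":0,"z":-7,"ax":0,"ay":0,"az":0,"gripper":1},{"x":0,"y":0,"z":-10,"ax":0,"ay":0,"az":0,"gripper":1},{"x":0,"y":0,"z":-15,"ax":0,"ay":0,"az":0,"gripper":1}]'

```text
clock: 13.45
position: [0.5426, 0.1529, 0.1313]
ee_rot: [0.834, 0.552, -0.001, -0.0]
ft_force: [0.4, 0.3, 1.1]
grip_width: -0.0
grasp_force: 0.0
```

apply_moves --rows '[{"x":0,"y":0,"z":-25,"ax":0,"ay":0,"az":0,"gripper":1},{"x":0,"y":0,"z":-30,"ax":0,"ay":0,"az":0,"gripper":1},{"x":0,"y":0,"z":-30,"ax":0,"ay":0,"az":0,"gripper":1},{"x":0,"y":0,"z":-20,"ax":0,"ay":0,"az":0,"gripper":1},{"x":0,"y":0,"z":0,"ax":0,"ay":0,"az":0,"gripper":1}]'

```text
clock: 13.87
position: [0.5448, 0.1542, 0.2416]
ee_rot: [0.834, 0.552, 0.003, 0.001]
ft_force: [0.2, -0.1, 0.7]
grip_width: 0.003
grasp_force: 0.0
```

```bash
python3 d.py; python3 - <<'E'
from workcell import *
import cv2
cv2.imwrite('pics/end.png',camera('scene')['color'][80:300,180:400,::-1].repeat(2,0).repeat(2,1))
E
```

```text
t 13.87 tip box mm [-95.1  62.2 230.6] F box [0.21 0.   0.68] w 0.003
tilt z [ 0.0068  0.0013 -1.    ] turn to do [ 0.33 -0.22  0.06]
```

View pics/end.png

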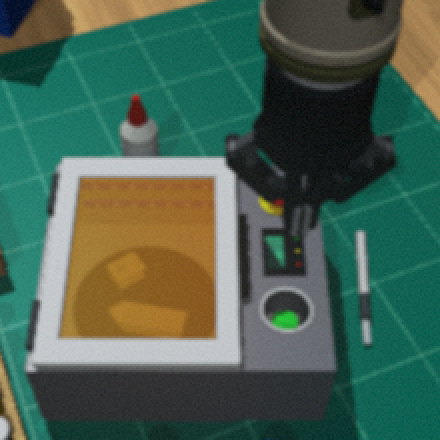

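The lid is shut, the key is back up in the well at (287,310), the box and parts haven't moved, and the arm is clear. Handing in.

```bash
python3 -c "
from workcell import *
print(hand_in())"
```

```text
the job is handed in; nothing more can be done
None
```

I pushed the lid fully shut, held the start key fully down for about 1.7 s and let it spring back, then drew the arm clear and handed the job in at about 14 s; the stop button wasn't touched, and the box and parts didn't visibly move.

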